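# Kit the four capacitors for a power supply repair

### The arm

A 6-joint arm with a two-finger parallel gripper is mounted at the origin on the work surface. World frame = base frame: x ahead of the robot, y to its left, z up, the work surface at z = 0. Lengths are in m, angles in degrees, forces in N, time in s.
With the tool pointing down it reaches from about 0.4 to 0.925 m from the base axis. Payload 3.4 kg.
Tool frame: the origin (TCP) lies on the centre line of the jaws, within the pads' length; the fingertips stand 19 mm ahead of it and the grasp point (between the pads) is the TCP (ctrl.nose_length is the z of the fingertips in the tool frame, in m); z points along the fingers, y is the line along which they close (so a half turn about z gives the same grasp; the last joint's range is limited). The gripper opens to 85 mm and grips with 20 to 120 N. Pads are 22 mm wide; open, the fingers measure 114 mm over their backs; the gripper's body (76 mm by 85 mm) begins 54 mm behind the grasp point. The pads swing forward as they close: fully open they stand 13 mm farther back than shut.
Start: joints at [-69.299, 17.578, 86.31, -0, 76.112, -4.211], TCP at [0.242, -0.522, 0.25] pointing down, gripper open.
Joint ranges: [-179.03, 179.03], [-60, 130.46], [8.19, 133.38], [-81.62, 261.62], [5.75, 156.47], [-153.77, 153.77]. Speed limits (degrees/s): [147.25, 147.25, 180, 180, 180, 180].

### API

Orientations are given as [roll, pitch, yaw] about the fixed x, y, z axes, in that order (R = Rz(yaw) Ry(pitch) Rx(roll)).
In Python, from cell import ctrl gives the robot as it stands. Calls block until the motion is done:
- ctrl.movep(position, orientation): joint-space move of the TCP to a pose.
- ctrl.move_l(position, orientation=None, speed=0.15, stop_force=None): straight line of the TCP; orientation=None keeps the orientation; speed is the mean speed in m/s. With stop_force (N) it stops when the force on the tool has changed by that much, and returns True; else False.
- ctrl.move_j(angles): joint-space move.
- ctrl.gripper_to(opening): finger opening in m; the grip force is fixed at half the most; returns when the fingers have stopped.
- ctrl.sleep(seconds).
- ctrl.ik(position, orientation): joint angles nearest the present ones, or None.
- ctrl.read_camera(name): name is "scene" or "top"; returns a dict with "frame" (420x560x3 uint8, red, green, blue), "mtx" (3x3 intrinsics, pixels), "origin" and "attitude" of the camera in the world. Camera axes: x right, y down, z forward; pixel columns grow to the right and rows downward; lengths in m; the calibration is good to about 2 mm. A picture is of the moment at which its call begins. There is no depth.
A pose or a line that the arm cannot do raises ctrl.PlanningError and nothing moves.
- ctrl.sign_off(): hands the job in; it is judged then, once.
Trained networks look in a picture, given as the dict that the camera call returned (one of the last four; its "shot" number tells which), for a name from the list of things; names that differ only in an ending like _2 or _b are one class to them, and where a whole thing is asked for, a point or a joint stands for the part that bears it (a point fixed in the world has none). Each returns a list of dicts, best first, with "confidence" (0 to 1); they miss things now and then, are a little off and sometimes report something else, mostly with a low value. They report only what shows in the picture. A call takes as long as a camera call. They do not tell look-alikes from the thing itself.
- ctrl.search_frame(picture, query): "at" ([column, row] in pixels, amid what is visible of it).
- ctrl.trace(picture, query): "region" (420x560 bool, what is visible of it) and "at" ([column, row] in pixels, amid what is visible of it).
Readings, each from a call of its own:
- ctrl.get_t(): time.
- ctrl.get_joint_pos(): joint angles.
- ctrl.get_qvel(): joint speeds.
- ctrl.get_joint_efforts(): joint torques, N m.
- ctrl.get_eef_pos(): TCP position.
- ctrl.get_tcp_rot(): TCP orientation.
- ctrl.get_wrist_force(): force on the tool from outside, world axes, zero at the start.
- ctrl.get_ft_torque(): the same for the moment, N m.
- ctrl.get_grip_width(): finger opening in m.
- ctrl.get_finger_force(): force on a finger pad.
Only numpy, scipy, OpenCV 4.12 (cv2) and the standard library are available. Lean on these libraries where they do the work, as an engineer would, in place of code of your own. Each camera call takes 0.05 s, during which the arm holds its last target. There are 200 camera calls.

### The job

Kit the four big can capacitors for the power supply repair: stand each one upright in the dish of its own colour in the grey kitting tray. Two of the dishes lie under the tray's clear flap, so lift the flap by its orange tab until it stands upright or leans back, and leave it open. Do not let any capacitor topple over on the way.

Things in the scene. Friction and masses are not known exactly. Their poses are not given: they have to be found in the camera images.
- cap_red: red capacitor: loose upright can, 30 mm diameter, 50 mm tall, about 50 g, red sleeve with a bare aluminium disc (17 mm) on top. Origin: centre of its underside, its z axis up. Stands on the bench mat (mat surface at z = 2 mm), anywhere among the other three and small bystanders.
- cap_blue: blue capacitor: loose upright can, 30 mm diameter, 50 mm tall, about 50 g, blue sleeve with a bare aluminium disc (17 mm) on top. Origin: centre of its underside, its z axis up. Stands on the bench mat (mat surface at z = 2 mm), anywhere among the other three and small bystanders.
- cap_yellow: yellow capacitor: loose upright can, 30 mm diameter, 50 mm tall, about 50 g, yellow sleeve with a bare aluminium disc (17 mm) on top. Origin: centre of its underside, its z axis up. Stands on the bench mat (mat surface at z = 2 mm), anywhere among the other three and small bystanders.
- cap_green: green capacitor: loose upright can, 30 mm diameter, 50 mm tall, about 50 g, green sleeve with a bare aluminium disc (17 mm) on top. Origin: centre of its underside, its z axis up. Stands on the bench mat (mat surface at z = 2 mm), anywhere among the other three and small bystanders.
- dish_red: red square dish, outside 55 x 55 mm, inside 50 x 50, 8 high, floor 2.5 thick. Origin: centre of its underside, 4 mm above the mat; x, y axes are the tray's. Fixed in a grey tray (152 x 152 mm) holding the 4 dishes in 2 columns, any order: 66 mm apart along x, 75 along y. The -y column lies under the clear flap inside 20 mm walls; the other half has 10 mm walls.
- dish_blue: blue square dish, outside 55 x 55 mm, inside 50 x 50, 8 high, floor 2.5 thick. Origin: centre of its underside, 4 mm above the mat; x, y axes are the tray's. Fixed in a grey tray (152 x 152 mm) holding the 4 dishes in 2 columns, any order: 66 mm apart along x, 75 along y. The -y column lies under the clear flap inside 20 mm walls; the other half has 10 mm walls.
- dish_yellow: yellow square dish, outside 55 x 55 mm, inside 50 x 50, 8 high, floor 2.5 thick. Origin: centre of its underside, 4 mm above the mat; x, y axes are the tray's. Fixed in a grey tray (152 x 152 mm) holding the 4 dishes in 2 columns, any order: 66 mm apart along x, 75 along y. The -y column lies under the clear flap inside 20 mm walls; the other half has 10 mm walls.
- dish_green: green square dish, outside 55 x 55 mm, inside 50 x 50, 8 high, floor 2.5 thick. Origin: centre of its underside, 4 mm above the mat; x, y axes are the tray's. Fixed in a grey tray (152 x 152 mm) holding the 4 dishes in 2 columns, any order: 66 mm apart along x, 75 along y. The -y column lies under the clear flap inside 20 mm walls; the other half has 10 mm walls.
- flap (a joint): clear flap (148 x 74 x 3 mm) over half the tray, hinged at the tray's far (+x) rim on a level axis along the tray's y, 22 mm above the mat. 0 = closed, level; grows as the near edge is lifted; 1.57 = upright; 1.9 = stop, leaning back. Starts at 0 to 0.2. Friction hinge: stays where it is left; about 1 N at the tab moves it.
- flap_tab (a point): point on the orange pull tab at the middle of the flap's near edge. Tab: 16 mm wide (y), 7 thick, juts 49 mm past the clear plate, clear of the tray; this point is 34 mm past the plate. Axes turn with the flap: x along the flap to the hinge, y along the hinge axis, z out of its upper face. The hinge axis is 182 mm away in +x.
Mind the look-alikes: they are no part of the job. Several things look just like the cap_red: the one meant starts farthest to the robot's left. Of the things that look like the cap_green, take the one that is nearest to the robot's base at the start.

How it is judged:
By the outcome, as a careful person would: the job done as asked, in the order asked, and still so for the second after the job is handed in, with the robot touching nothing.
It also fails if it takes over 112 s, if anything falls off the work surface, if the arm or the gripper's body presses on something with over 40 N, if the wrist force passes 120 N, or if a joint passes its speed limit or range.

## Working session

There is one attempt and no reset: what is moved stays moved. The work goes in short steps, each a Python script; the robot and the scene stay as the last script left them, time stands still between calls to the robot, and variables do not carry over. Pictures are saved under pics/ and viewed, at most 14 in all, crops included, and the job is handed in when it is done.

```bash
mkdir -p pics; ls; cat > h.py <<'E'
import numpy as np, cv2
from cell import ctrl
from scipy.spatial.transform import Rotation as R
def rot(p):
    a=np.array(p["attitude"],float)
    return a if a.shape==(3,3) else R.from_euler('xyz',a,degrees=True).as_matrix()
def unproj(p,px,z):
    d=rot(p)@np.linalg.inv(p["mtx"])@np.array([px[0],px[1],1.]); o=np.array(p["origin"])
    return o+d*(z-o[2])/d[2]
def proj(p,X):
    c=rot(p).T@(np.array(X)-p["origin"]); u=np.array(p["mtx"])@c; return u[:2]/u[2]
def save(p,n,crop=None,s=1):
    f=p["frame"][:,:,::-1]
    if crop: f=f[crop[1]:crop[3],crop[0]:crop[2]]
    cv2.imwrite("pics/"+n,cv2.resize(f,None,fx=s,fy=s,interpolation=cv2.INTER_CUBIC))
E
python3 - <<'E'
from h import *
for n in("top","scene"):
    p=ctrl.read_camera(n); print(n,p["origin"],p["attitude"],p["mtx"]); save(p,n+"0.png",s=1.4)
    for q in "cap_red cap_blue cap_yellow cap_green dish_red dish_blue dish_yellow dish_green flap flap_tab".split():
        for d in ctrl.search_frame(p,q):
            z=.052 if 'cap' in q else .0065 if 'dish' in q else .024
            print(q,np.round(d["at"],1),round(d["confidence"],2),np.round(unproj(p,d["at"],z),3))
E
```

```text
pics
top [0.46123316 0.03488966 0.94875811] [-174.68676454    0.32379887  -89.03378346] [[482.01734508   0.         282.74736572]
 [  0.         482.01734508 210.35003161]
 [  0.           0.           1.        ]]
cap_red [274.6 179.7] 0.79 [0.602 0.058 0.052]
cap_red [309.1 154.4] 0.76 [ 0.651 -0.007  0.052]
cap_red [240.2 171.3] 0.72 [0.617 0.123 0.052]
cap_blue [228.9 269. ] 0.77 [0.434 0.139 0.052]
cap_yellow [159.5 241.4] 0.56 [0.483 0.27  0.052]
cap_green [141.8 151.3] 0.51 [0.652 0.31  0.052]
cap_green [168.6 190.2] 0.5 [0.579 0.256 0.052]
cap_green [241.4 172.4] 0.49 [0.615 0.12  0.052]
dish_yellow [429.9 225.7] 0.67 [ 0.523 -0.246  0.006]
dish_yellow [391.9 248.7] 0.55 [ 0.477 -0.172  0.006]
dish_yellow [384.2 215.4] 0.29 [ 0.542 -0.157  0.006]
flap [432. 230.] 0.59 [ 0.514 -0.245  0.024]
flap_tab [431.7 226.5] 0.89 [ 0.521 -0.245  0.024]
scene [0.75759655 0.35048554 0.64432417] [-148.6476702     0.5369547   144.90631255] [[407.13470253   0.         273.49483447]
 [  0.         407.13470253 203.81695152]
 [  0.           0.           1.        ]]
cap_red [210.5 216.4] 0.85 [0.655 0.011 0.052]
cap_red [247.8 223. ] 0.7 [0.611 0.058 0.052]
cap_red [262.7 262.6] 0.66 [0.63  0.13  0.052]
cap_blue [361.5 210.2] 0.77 [0.441 0.148 0.052]
cap_yellow [398.5 289. ] 0.85 [0.488 0.284 0.052]
cap_green [335.8 321.2] 0.69 [0.596 0.267 0.052]
cap_green [316.1 380.4] 0.64 [0.668 0.313 0.052]
cap_green [247.5 123.7] 0.58 [ 0.491 -0.126  0.052]
dish_red [360.9 210.6] 0.35 [0.418 0.133 0.007]
dish_yellow [244.9 120. ] 0.96 [ 0.47  -0.174  0.006]
dish_green [219.  137.7] 0.59 [ 0.539 -0.165  0.006]
flap [207.9 101.9] 0.8 [ 0.513 -0.248  0.024]
flap_tab [208.3 105.5] 0.73 [ 0.518 -0.239  0.024]
```

View pics/top0.png

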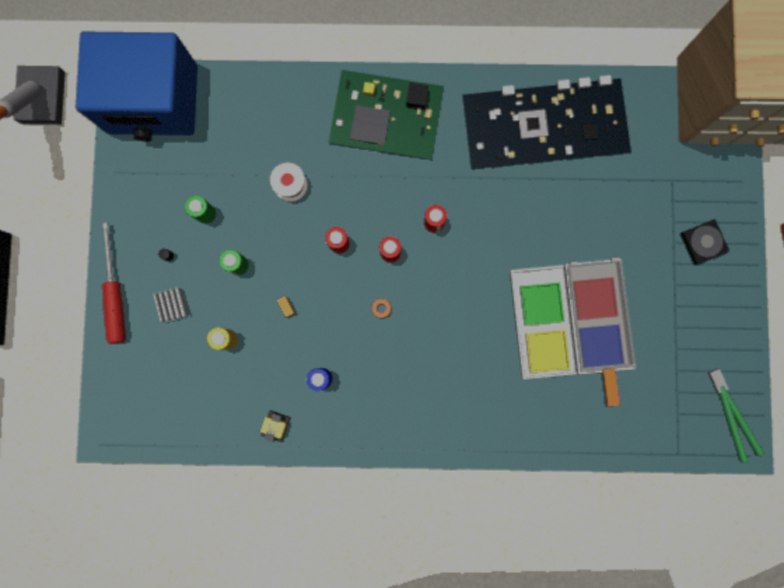

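View pics/scene0.png

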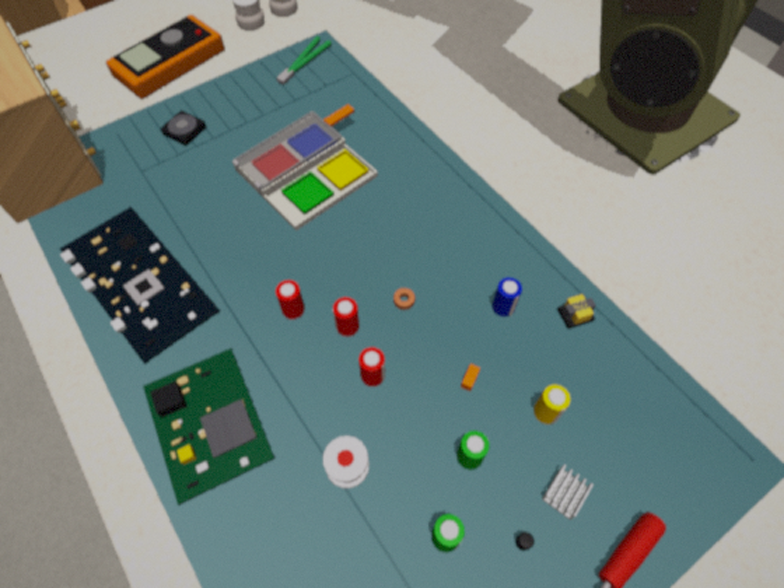

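Top view (1.4x): reds stand at (337,239), (390,248) and (436,217). The robot's left is image left, so cap_red is the one at (337,239), native (240,171). Greens stand at (197,208) and (232,262). The second, native (166,187), is nearer the base (0.63 m against 0.72 m), so it is cap_green. Tray dishes are green (541,304) and yellow (547,352) in the open, and red (596,298) and blue (601,346) under the flap. The tab is at (612,387).

```bash
cat >> h.py <<'E'
def disc(p,px,r=13):
    u,v=np.round(px).astype(int); f=cv2.GaussianBlur(p["frame"],(3,3),0)[v-r:v+r+1,u-r:u+r+1].astype(float)
    w=np.clip(f.min(2)-110,0,None); n,l,s,c=cv2.connectedComponentsWithStats((w>0).astype(np.uint8))
    k=max(range(1,n),key=lambda i:s[i,4]-3*np.hypot(*(c[i]-r)))
    w=w*(l==k); yy,xx=np.mgrid[:2*r+1,:2*r+1]
    return np.array([(w*xx).sum()/w.sum()+u-r,(w*yy).sum()/w.sum()+v-r]),int(s[k,4])
def tri(ps,pxs):
    A=np.zeros((3,3));b=np.zeros(3);L=[]
    for p,x in zip(ps,pxs):
        d=rot(p)@np.linalg.inv(p["mtx"])@np.array([x[0],x[1],1.]);d/=np.linalg.norm(d)
        M=np.eye(3)-np.outer(d,d);A+=M;b+=M@p["origin"];L.append((M,np.array(p["origin"])))
    X=np.linalg.solve(A,b);return X,[np.linalg.norm(M@(X-o)) for M,o in L]
E
python3 - <<'E'
from h import *
T=ctrl.read_camera("top");S=ctrl.read_camera("scene")
g={"red":[(240,170),(265,256)],"blue":[(228,270),(364,206)],"yellow":[(156,241),(397,284)],"green":[(165,186),(339,316)]}
for c,(a,b) in g.items():
    (x,n),(y,m)=disc(T,a),disc(S,b); X,e=tri([T,S],[x,y])
    print(c,x.round(1),n,y.round(1),m,"tri",X.round(4),np.round(e,4),unproj(T,x,.052).round(4),unproj(S,y,.052).round(4))
for p,n in((T,"T"),(S,"S")):
    h=cv2.cvtColor(p["frame"],cv2.COLOR_RGB2HSV)
    reg={"T":(360,180,460,295),"S":(160,60,275,165)}[n]
    m0=np.zeros(h.shape[:2],bool);m0[reg[1]:reg[3],reg[0]:reg[2]]=1
    for c,lo,hi in(("yellow",24,34),("green",50,70),("blue",112,135),("red",170,180),("tab",6,18)):
        m=((h[...,0]>=lo)&(h[...,0]<=hi)&(h[...,1]>(80 if c in("red","blue") else 150))&(h[...,2]>60)&m0).astype(np.uint8)
        k,l,s,cc=cv2.connectedComponentsWithStats(m); 
        if k<2: print(n,c,"none");continue
        i=1+np.argmax(s[1:,4]); cn=cv2.findContours((l==i).astype(np.uint8),0,1)[0][0]
        bx=cv2.boxPoints(cv2.minAreaRect(cn)); z=.03 if c=="tab" else .0105
        W=np.array([unproj(p,q,z)[:2] for q in bx]); e=np.diff(np.vstack([W,W[:1]]),axis=0)
        print(n,c,cc[i].round(1),s[i,4],"ctr",unproj(p,cc[i],z)[:2].round(4),"sides",np.linalg.norm(e,axis=1).round(3)[:2],"ang",np.degrees(np.arctan2(e[:2,1],e[:2,0])).round(1))
save(T,"crop_caps.png",(120,130,320,290),4)
save(T,"crop_tray.png",(355,170,465,300),4)
E
```

```text
red [239.6 169.2] 70 [265.  255.6] 94 tri [0.621  0.1236 0.0539] [0.0003 0.0003] [0.6212 0.124  0.052 ] [0.6208 0.1227 0.052 ]
blue [226.6 270.7] 73 [364.  204.6] 81 tri [0.431  0.143  0.0535] [0.0002 0.0002] [0.4308 0.1433 0.052 ] [0.4303 0.1423 0.052 ]
yellow [155.2 241.3] 82 [397.4 282.9] 106 tri [0.483  0.2767 0.0541] [0.0003 0.0003] [0.4828 0.2776 0.052 ] [0.4822 0.2762 0.052 ]
green [163.6 185.4] 79 [339.1 316.8] 128 tri [0.5879 0.2653 0.0541] [0.0003 0.0003] [0.5881 0.2661 0.052 ] [0.5875 0.2649 0.052 ]
T yellow [390. 238.] 1 ctr [ 0.4979 -0.1675] sides [0. 0.] ang [0. 0.]
T green [398. 203.] 1 ctr [ 0.5665 -0.1834] sides [0. 0.] ang [0. 0.]
T blue [429.4 246.7] 773 ctr [ 0.4824 -0.2438] sides [0.055 0.054] ang [ -82.7 -174.4]
T red [415. 221.] 1 ctr [ 0.5318 -0.2163] sides [0. 0.] ang [0. 0.]
T tab [436.  276.1] 202 ctr [ 0.4267 -0.2497] sides [0.015 0.047] ang [ -81.5 -173.1]
S yellow [244.7 120.6] 547 ctr [ 0.4726 -0.1697] sides [0.068 0.06 ] ang [-172.   82.]
S green [219.2 137.3] 535 ctr [ 0.5393 -0.162 ] sides [0.063 0.057] ang [-172.    84.1]
S blue [220.7 100. ] 377 ctr [ 0.4824 -0.2502] sides [0.063 0.048] ang [-170.3   82.6]
S red [190.8 110.2] 8 ctr [ 0.5499 -0.2614] sides [0.012 0.005] ang [174.5  76.5]
S tab [241.8  81.9] 131 ctr [ 0.4255 -0.2515] sides [0.051 0.019] ang [-170.4   80.9]
```

View pics/crop_caps.png

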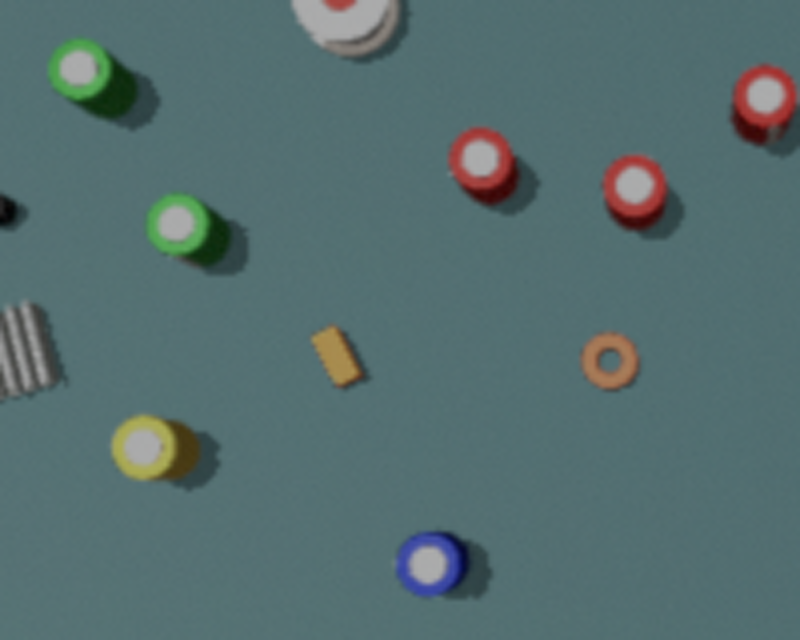

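View pics/crop_tray.png

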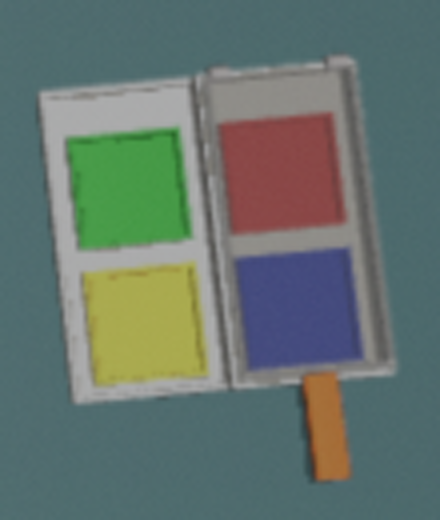

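The crop confirms cap_red as the leftmost of the three reds and cap_green as the lower (nearer) of the two greens. Tray yaw is about 6.6°. The measured dish spacing (67 mm) and side (55 mm) match the figures given. Next I grip the tab.

```bash
cat >> h.py <<'E'
YAW=6.6; c6,s6=np.cos(np.radians(YAW)),np.sin(np.radians(YAW))
ex=np.array([c6,s6]);ey=np.array([-s6,c6])
def tabpx(p,reg):
    h=cv2.cvtColor(p["frame"],cv2.COLOR_RGB2HSV);m=((h[...,0]>=4)&(h[...,0]<=20)&(h[...,1]>130)&(h[...,2]>60)).astype(np.uint8)
    q=np.zeros_like(m);q[reg[1]:reg[3],reg[0]:reg[2]]=m[reg[1]:reg[3],reg[0]:reg[2]]
    k,l,s,cc=cv2.connectedComponentsWithStats(q);i=1+np.argmax(s[1:,4]);return cc[i],s[i,4]
O=[180,0,YAW]
E
python3 - <<'E'
from h import *
T=ctrl.read_camera("top");S=ctrl.read_camera("scene")
a,_=tabpx(T,(360,180,460,295));b,_=tabpx(S,(160,60,275,165))
X,e=tri([T,S],[a,b]);print("tab",X.round(4),np.round(e,4),ctrl.nose_length)
for n,px in dict(y=(391.2,250.8),g=(387,217),b=(429.8,247),r=(425.5,213.5)).items(): print(n,unproj(T,px,.0105).round(4))
assert .018<X[2]<.07
P=X[:2]-.0095*ex; z=max(X[2],.024)
ctrl.gripper_to(.05)
ctrl.movep([*P,z+.12],O); ctrl.move_l([*P,z],None,.12,stop_force=15); ctrl.gripper_to(0)
print(ctrl.get_grip_width(),ctrl.get_eef_pos(),ctrl.get_wrist_force(),ctrl.get_t())
p=ctrl.read_camera("scene");save(p,"grip.png",(120,20,400,200),2.8)
E
```

```text
tab [ 0.4266 -0.2492  0.0323] [0.0002 0.0002] 0.019
y [ 0.4731 -0.1698  0.0105]
g [ 0.5387 -0.1618  0.0105]
b [ 0.4817 -0.2445  0.0105]
r [ 0.5468 -0.2368  0.0105]
0.014648027456124101 [ 0.41756916 -0.25088711  0.03269663] [-0.71353935 -3.13764063  0.99371364] 4.575
```

View pics/grip.png

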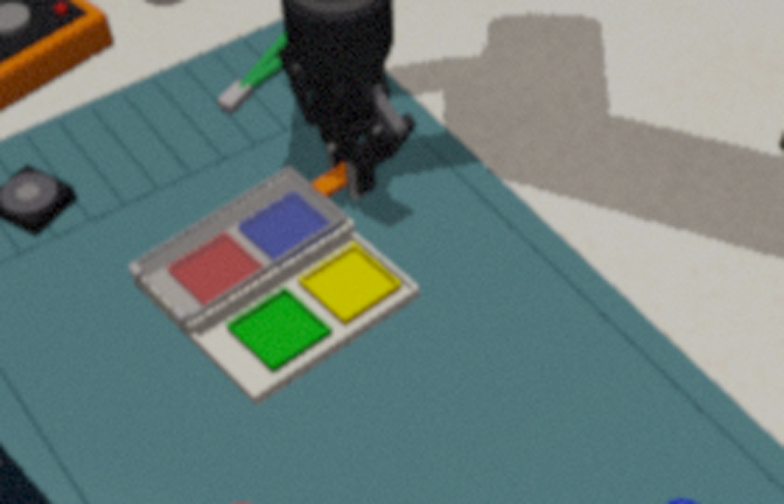

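The fingers hold the tab (grip reads 14.6 mm against the 16 mm tab). Next I lift it along the arc in steps, watching the wrist force.

```bash
python3 - <<'E'
from h import *
p0=np.array(ctrl.get_eef_pos());H=np.array([.594,-.231]);hz=.024
r=np.hypot((H-p0[:2])@ex,p0[2]-hz);a0=np.arctan2(p0[2]-hz,(H-p0[:2])@ex);lat=(p0[:2]-H)@ey
print(r,a0)
for a in np.radians(np.arange(8,65,8)):
    q=H-r*np.cos(a)*ex+lat*ey
    hit=ctrl.move_l([*q,hz+r*np.sin(a)],None,.12,stop_force=45)
    print(np.degrees(a).round(),np.round(ctrl.get_eef_pos(),4),np.round(ctrl.get_wrist_force(),1),ctrl.get_grip_width(),hit)
    if hit: break
p=ctrl.read_camera("scene");save(p,"lift.png",(120,0,400,200),2.8);print(ctrl.get_t())
E
```

```text
0.17776828534466588 0.04849072260573867
8.0 [ 0.4191 -0.2508  0.0488] [ 0.1 -2.2 -2. ] 0.014397162660859513 False
16.0 [ 0.4243 -0.2502  0.0728] [ 1.5 -2.6 -2.3] 0.014304121386615302 False
24.0 [ 0.4327 -0.2492  0.0959] [ 1.1 -2.7 -1.9] 0.01422425756928944 False
32.0 [ 0.4442 -0.2479  0.1178] [ 1.  -3.1 -1.5] 0.01458663605172069 False
40.0 [ 0.4584 -0.2463  0.1379] [ 0.2 -3.9 -1.1] 0.01427636067453875 False
48.0 [ 0.4753 -0.2444  0.1557] [-0.5 -3.1 -0.7] 0.015170318973375951 False
56.0 [ 0.4948 -0.2421  0.171 ] [-0.9 -5.5 -0.4] 0.014543681618916959 False
64.0 [ 0.5161 -0.2397  0.1834] [-0.7 -5.  -0.7] 0.014276999950592825 False
7.475
```

View pics/lift.png

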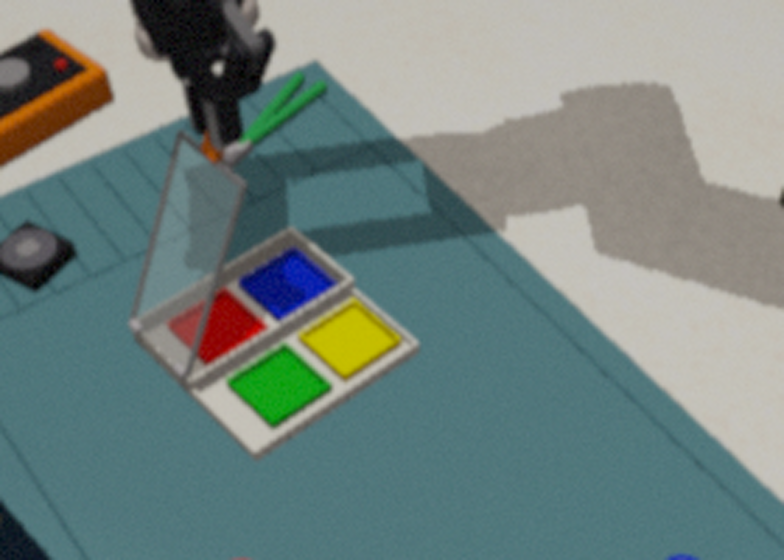

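The flap follows cleanly, and forces stay at 5 N or less. I continue to about 102°, watching for the stop.

```bash
python3 - <<'E'
from h import *
H=np.array([.594,-.231]);hz=.024;p0=np.array(ctrl.get_eef_pos())
r=.1778;lat=(p0[:2]-H)@ey
for a in np.radians([72,80,88,96,102]):
    q=H-r*np.cos(a)*ex+lat*ey
    hit=ctrl.move_l([*q,hz+r*np.sin(a)],None,.12,stop_force=25)
    print(np.degrees(a).round(),np.round(ctrl.get_eef_pos(),4),np.round(ctrl.get_wrist_force(),1),hit)
    if hit: break
ctrl.gripper_to(.04)
q=np.array(ctrl.get_eef_pos()); ctrl.move_l([*q[:2],.31],None,.2)
q=[.53,-.15,.3]; ctrl.move_l(q,None,.25)
ctrl.move_l([.53,.05,.25],None,.3)
p=ctrl.read_camera("scene");save(p,"open.png",(120,0,400,200),2.8);print(ctrl.get_t())
T=ctrl.read_camera("top")
a,_=tabpx(T,(360,100,560,295));b,_=tabpx(p,(100,0,275,110));print(tri([T,p],[a,b]))
E
```

```text
72.0 [ 0.5392 -0.2371  0.1927] [ 0.9 -5.5 -0.1] False
80.0 [ 0.5622 -0.2345  0.1988] [-1.1 -5.2  2.4] False
88.0 [ 0.5873 -0.2316  0.2018] [ 0.1 -4.3  2.7] False
96.0 [ 0.6112 -0.2271  0.1999] [ 0.1  0.1 -0.4] False
102.0 [ 0.6301 -0.2259  0.1972] [1.  0.5 0.2] False
11.9333
(array([ 0.60958302, -0.23451337,  0.21502116]), [np.float64(0.017450938514175684), np.float64(0.017450938514175805)])
```

View pics/open.png

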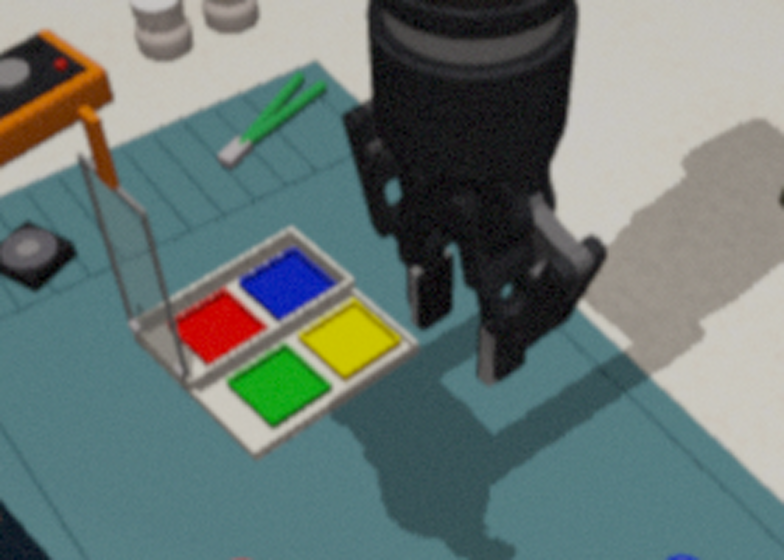

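```bash
python3 - <<'E'
from h import *
p=ctrl.read_camera("scene");T=ctrl.read_camera("top")
print("tabT",tabpx(T,(400,150,500,295)))
for hx in(.589,.594):
  H=np.array([hx,-.231])
  for a in np.radians([85,90,95,100,105]):
    f=lambda r,l:[*(H-r*np.cos(a)*ex+l*ey),.024+r*np.sin(a)]
    print(hx,np.degrees(a).round(),"S corners",proj(p,f(.148,.037)).round(1),proj(p,f(.148,-.037)).round(1),"T tab",proj(T,f(.1725,0)).round(1))
E
```

```text
tabT (array([456.34065934, 171.58241758]), np.int32(91))
0.589 85.0 S corners [180.9  71.1] [156.9  50. ] T tab [456.8 186. ]
0.589 90.0 S corners [174.5  74.3] [150.6  53. ] T tab [455.7 176.5]
0.589 95.0 S corners [168.2  78.2] [144.5  56.5] T tab [454.3 167.2]
0.589 100.0 S corners [162.1  82.5] [138.5  60.6] T tab [452.6 158.2]
0.589 105.0 S corners [156.2  87.4] [132.7  65.2] T tab [450.7 149.6]
0.594 85.0 S corners [178.3  72.3] [154.3  51.1] T tab [456.7 182.9]
0.594 90.0 S corners [171.9  75.5] [148.  54.] T tab [455.6 173.4]
0.594 95.0 S corners [165.6  79.4] [141.9  57.6] T tab [454.2 164.1]
0.594 100.0 S corners [159.4  83.7] [135.8  61.7] T tab [452.6 155.1]
0.594 105.0 S corners [153.4  88.6] [130.1  66.3] T tab [450.6 146.5]
```

The flap stands at about 91–92°, because the tab slipped out of the grip near the end. I push it further back with closed fingers to make room.

```bash
python3 - <<'E'
from h import *
H=np.array([.592,-.231]); ctrl.gripper_to(0)
a=H-.06*ex
ctrl.move_l([*a,.26],None,.25); ctrl.move_l([*a,.205],None,.2)
hit=ctrl.move_l([*(H+.021*ex),.205],None,.08,stop_force=15)
print(hit,ctrl.get_eef_pos(),ctrl.get_wrist_force())
ctrl.move_l([*a,.205],None,.2); ctrl.move_l([*a,.25],None,.25); ctrl.gripper_to(.055)
ctrl.movep([.6212-.05,.1235,.16],O)
T=ctrl.read_camera("top");print("tabT",tabpx(T,(400,130,500,295)),ctrl.get_t())
p=ctrl.read_camera("scene");save(p,"open2.png",(120,0,400,200),2.8)
E
```

```text
False [ 0.61259058 -0.22860093  0.20507266] [ 0.57450641  1.02018161 -0.25587823]
tabT (array([452.42281879, 151.48322148]), np.int32(149)) 18.35
```

View pics/open2.png

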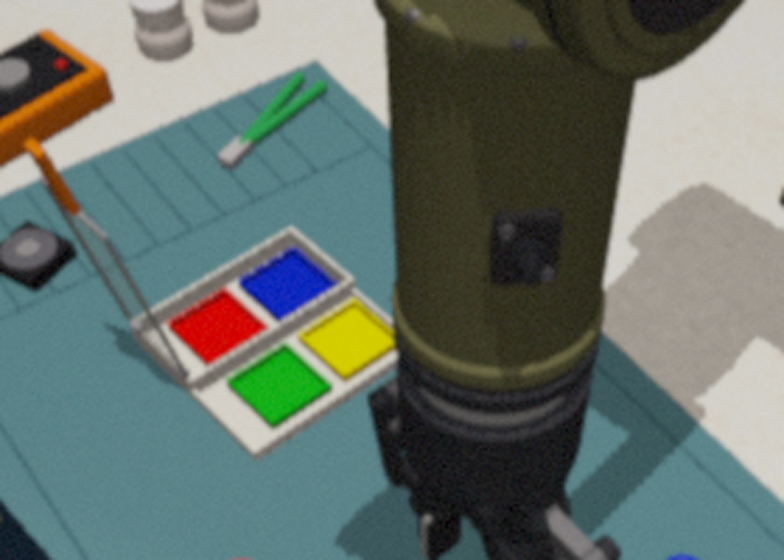

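The flap now leans back at about 102° and is clear of the dishes. I carry the red capacitor first, then check.

```bash
cat >> h.py <<'E'
CAP=dict(red=(.6212,.1235),blue=(.4308,.1430),yellow=(.4828,.2770),green=(.5881,.2655))
DISH=dict(red=(.5472,-.2368),blue=(.4816,-.2445),yellow=(.4729,-.1699),green=(.5388,-.1620))
G=.038
def kit(c,vias=()):
    x,d=CAP[c],DISH[c]
    ctrl.gripper_to(.055); ctrl.movep([*x,.15],O)
    ctrl.move_l([*x,.002+G],None,.12,stop_force=8); ctrl.gripper_to(0)
    w=ctrl.get_grip_width(); print(c,"width",round(w,4),np.round(ctrl.get_eef_pos(),4))
    if not .026<w<.034: ctrl.gripper_to(.055);ctrl.move_l([*x,.15]);return False
    ctrl.move_l([*x,.15],None,.15)
    for v in vias: ctrl.move_l([*v,.15],None,.25)
    ctrl.move_l([*d,.15],None,.25); ctrl.move_l([*d,.0085+G+.012],None,.15)
    hit=ctrl.move_l([*d,.0085+G-.0005],None,.04,stop_force=5)
    print("down",hit,np.round(ctrl.get_eef_pos(),4),np.round(ctrl.get_wrist_force(),1),ctrl.get_grip_width())
    ctrl.gripper_to(.044); ctrl.move_l([*d,.15],None,.15); print("t",ctrl.get_t()); return True
E
python3 - <<'E'
from h import *
kit("red",[(.5,-.12)]); ctrl.move_l([.45,.05,.15],None,.3)
p=ctrl.read_camera("scene");save(p,"red.png",(120,0,400,200),2.8)
E
```

```text
red width 0.0282 [0.6221 0.1236 0.0412]
down True [ 0.5481 -0.2373  0.0477] [-0.2 -0.   4.8] 0.028408278149127466
t 25.3667
```

View pics/red.png

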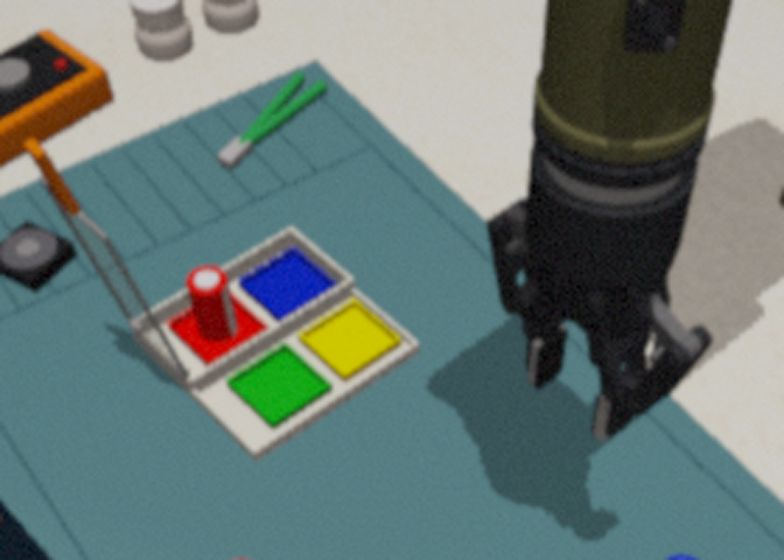

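Red stands upright in the red dish, crop about (212,310). The other three follow the same way.

```bash
python3 - <<'E'
from h import *
ok=True
for c in("blue","green","yellow"):
    ok=ok and kit(c)
    if not ok: break
ctrl.move_l([.45,.05,.2],None,.3)
p=ctrl.read_camera("scene");save(p,"all.png",s=1.4)
T=ctrl.read_camera("top");save(T,"allT.png",(340,110,500,300),3);print(ctrl.get_t())
E
```

```text
blue width 0.0286 [0.4314 0.1431 0.0409]
down True [ 0.4825 -0.245   0.0474] [-0.7 -0.   7.2] 0.028368259874674676
t 33.575
green width 0.0287 [0.589  0.2659 0.0412]
down True [ 0.5398 -0.1624  0.0477] [-1.1  0.2  5. ] 0.028409870450341906
t 42.1417
yellow width 0.0283 [0.4835 0.2774 0.0411]
down True [ 0.4739 -0.1703  0.0476] [-0.7 -0.3  6.2] 0.02838678736300573
t 50.5167
51.525
```

View pics/all.png

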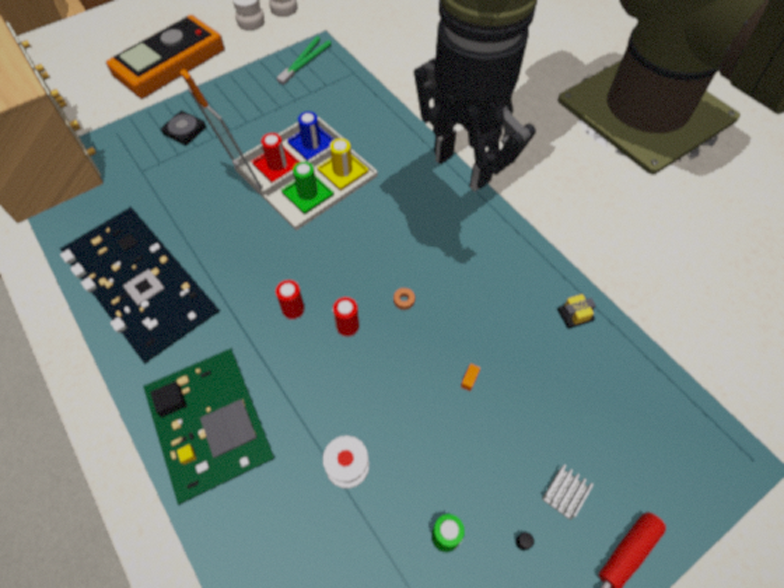

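View pics/allT.png

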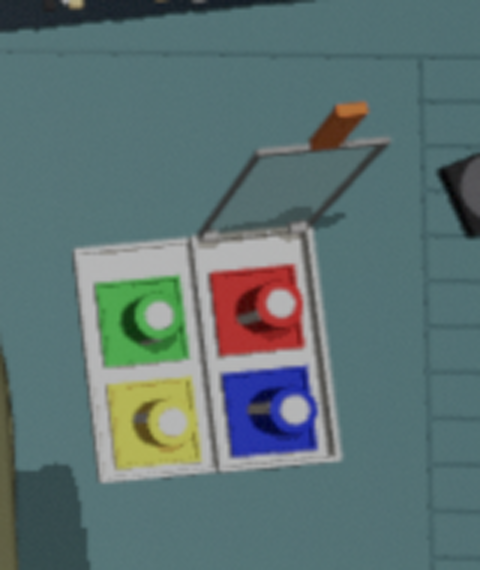

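Both views show all four capacitors upright in their own dishes, the flap leaning back, the look-alikes untouched and the robot clear of everything.

```bash
python3 -c "
from cell import ctrl
print(ctrl.sign_off())"
```

```text
the job is handed in; nothing more can be done
None
```

The job is handed in after about 52 s of the 112 s allowed: all four capacitors stand upright in the dishes of their own colour, and the flap is left open, leaning back at about 102°.

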